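# Flip the furnace tag of the empty crucible stand

## Task

Two crucible stands are on the bench, each with a hinged flip-over tag. One stand has lost its crucible to the furnace: on that empty stand, turn the tag over its hinge with your fingertips so that it lies on the other side with its triangle face up, and press it down fully flat. Only push the tag, do not take hold of it between the fingers; leave the other stand's tag, the crucible and the other things on the bench as they are, and finish clear of everything.

Things in the scene. Friction and masses are not known exactly. Their poses are not given: they have to be found in the camera images.
- stand_empty: Crucible stand with the EMPTY seat, screwed to the bench. Origin on the bench under the middle of the tag's hinge; x along the hinge towards the seat (roughly away from the robot), y to the side where the tag lies at the start, z up. Foot plate x -55 to 145 mm, 130 mm wide, 8 mm thick. A pillar 36 mm square under the hinge carries a grey backing plate 72 (x) by 124 mm (y), top 78 mm up.
- seat_empty (a point): Centre of the mouth of the empty stand's round recess (40 mm wide, 15 mm deep, nothing in it) in a pale refractory block 72 x 72 mm, top 33 mm above the bench; 105 mm along x from the hinge middle.
- tag_empty_hinge (a point): Middle of the hinge axis of the empty stand's tag, 85 mm above the bench; axes as stand_empty (x along the hinge axis).
- tag_empty_edge (a point): Middle of the bead on the free edge of the empty stand's tag, on the bead's axis, 80 mm from the hinge axis. The tag: white plate 64 mm (along the hinge) x 75 x 4 mm, 45 g, with an aluminium bead 10 mm thick, 64 mm long, which overhangs the backing plate, free below. x along the hinge, y outwards from it, z out of the face with the black ring (36 mm); the other face has a black outline triangle.
- tag_empty (a joint): Angle of the empty stand's tag (rad): 0 = flat on the stand's +y side, ring up; it rises with the angle, 1.57 = upright, 3.14 = flat on the -y side, triangle up (stops at 0 and 3.14). The hinge is stiff (0.045 N m): the tag stays at any angle where it is left, and about 1 N at the edge turns it. Starts up to 0.3 rad off flat.
- stand_full: The other crucible stand, of the same make and size, screwed to the bench, with a crucible in its seat; origin and axes as stand_empty. The stands stand side by side, 0.29 to 0.5 m apart, either one on the left.
- tag_full (a joint): Angle of the other stand's tag (rad), same meaning; near 0 and to stay there.
- crucible_mid (a point): Centre of the white porcelain crucible (loose, 42 mm high, 44 mm wide at the rim, 21 mm above its underside), standing in the recess of the full stand. Bystander.
- wash_bottle_mid (a point): White plastic wash bottle with a bent spout (loose, 70 mm wide, about 205 mm high with the spout), point on its axis 75 mm above the bench. Bystander beyond the stands.
- jar_mid (a point): Amber jar with a black cap (loose, 48 mm wide, 60 mm high), its centre. Bystander between the stands, towards the robot.

How it is judged:
On the way:
1. the empty stand's tag is turned past upright (value of joint tag_empty above 1.75 rad), for 0.1 s.
At the end, for the whole second after the job is handed in: The empty stand's tag lies flat on the other side, triangle up, within 0.07 rad (4 degrees) of its stop; the other tag is within 0.15 rad of where it lay flat; crucible, wash bottle and jar are upright where they were, within 15 mm (value of joint tag_empty above 3.07 rad and value of joint tag_full below 0.15 rad and distance of each of crucible_mid, wash_bottle_mid, jar_mid from where it was at the start of the episode below 0.015 m and angle between each of crucible_mid, wash_bottle_mid, jar_mid's own z axis and vertical below 0.15 rad); the robot touches nothing.
It fails at once if the other stand's tag is turned (value of joint tag_full above 0.3 rad).
It fails at once if the crucible, the wash bottle or jar is lifted, carried or knocked (distance of any of crucible_mid, wash_bottle_mid, jar_mid from where it was at the start of the episode above 0.03 m or angle between any of crucible_mid, wash_bottle_mid, jar_mid's own z axis and vertical above 0.4 rad).
It fails at once if the tag is taken between the fingers instead of pushed (z of the grasp point in the frame of tag_empty_edge between -0.004 and 0.004 m and y of the grasp point in the frame of tag_empty_edge between -0.07 and 0.009 m and x of the grasp point in the frame of tag_empty_edge between -0.045 and 0.045 m and contact force between the fingers and tag_empty above 0.3 N).
It also fails if it takes over 51 s, if anything falls off the work surface, if the arm or the gripper's body presses on something with over 40 N, if the wrist force passes 120 N, or if a joint passes its speed limit or range.

## Robot

A 6-joint arm with a two-finger parallel gripper is mounted at the origin on the work surface. World frame = base frame: x ahead of the robot, y to its left, z up, the work surface at z = 0. Lengths are in m, angles in rad, forces in N, time in s.
With the tool pointing down it reaches from about 0.25 to 0.725 m from the base axis. Payload 4 kg.
Tool frame: the origin (TCP) lies between the finger pads; the fingertips stand 11 mm ahead of it and the grasp point (between the pads) lies 8 mm behind it; z points along the fingers, y is the line along which they close (so a half turn about z gives the same grasp; the last joint's range is limited). The gripper opens to 85 mm and grips with 20 to 120 N. Pads are 22 mm wide; open, the fingers measure 114 mm over their backs; the gripper's body (76 mm by 85 mm) begins 54 mm behind the grasp point. The pads swing forward as they close: fully open they stand 13 mm farther back than shut.
Start: joints at [-1.218, 0.241, 0.005, 1.335, 0, 1.571], TCP at [0.173, -0.469, 0.242] pointing down, gripper open.
Joint ranges: [-2.72, 2.72], [-1.05, 1.87], [-1.09, 1.28], [-1.99, 2.15], [-1.42, 1.44], [-3.14, 3.14]. Speed limits (rad/s): [2.79, 2.79, 3.14, 3.14, 3.14, 3.14].

## Interface

Orientations are given as a 3x3 rotation matrix whose columns are the frame's x, y, z axes.
In Python, from rig import manip gives the robot as it stands.
- The arm moves only by the tool play_rows, never from a script. Its argument "steps" is a list of rows, each a list of 2 entries, a list of its own where there are three numbers: the shift along the tool's x, y, z in mm, then the turn about the tool's z in rad. In form: [[[dx, dy, dz], yaw], ...]. A call has 1 to 12 rows; each row shifts and turns the commanded pose from where the row before left it, along the tool's axes as they then stand; what a row does not reach is not made up. A row lasts 1/12 s, in which the tool goes at most 41.7 mm and 7.16 degrees, less where a joint would pass 70% of its speed; a pose out of reach is approached as far as the arm can. A call with a gripper value outside its range is refused whole. "jaw" is the closure, from 0 (fully open) to 1 (shut), set as the call begins (left out, the last holds). The fingers move at their own pace and stop on an object; "newtons" is the grip in N (left out, the last holds). Time passes only in rows, so rows that do not move let the fingers close. It gives the time, the measured TCP pose, the force, the opening and the grip force at its end, in the units of the state.
- manip.observe(): the state, without advancing time (a new reading comes with each control period).
- manip.get_image(name): name is "scene" or "top" or "wrist"; returns a dict with "frame" (384x512x3 uint8, blue, green, red), "range_z" (384x512 float32, m along the optical axis (not along the pixel's ray), 0 where there is no reading), "intrinsics" (3x3 intrinsics, pixels), "k1" (the pictures are not rectified: a ray, as slopes to the right and down, at radius r is drawn at 1 + k1 r^2 times it, then the intrinsics apply), "position" and "rotation" of the camera in the world. Camera axes: x right, y down, z forward; pixel columns grow to the right and rows downward; lengths in m; the calibration is good to about 2 mm. A picture is of the moment at which its call begins.
- manip.sign_off(): hands the job in; it is judged then, once.
The state is a dict: "time": time; "joint_pos": joint angles; "joint_velocities": joint speeds; "joint_torque": joint torques, N m; "ee_pos": TCP position; "tool_rot": TCP orientation; "ft_force": force on the tool from outside, world axes, zero at the start; "ft_torque": the same for the moment, N m; "grip_width": opening from 0.0 (shut) to 1.0 (fully open); "grip_force": force on a finger pad.
Only numpy, scipy, OpenCV 4.12 (cv2) and the standard library are available. Lean on these libraries where they do the work, as an engineer would, in place of code of your own. Each camera call takes 0.05 s, during which the arm holds its last target. There are 200 camera calls.

## Working session

There is one attempt and no reset: what is moved stays moved. The work goes in short steps, Python scripts to look and compute and a tool call to move; the robot and the scene stay as the last step left them, time stands still between calls to the robot, and variables do not carry over. Pictures are saved under pics/ and viewed, at most 10 in all, crops included, and the job is handed in when it is done.

Besides the shell and the picture viewer there is one more tool, called as name(argument=value, ...), one argument or row to a line, values as JSON. play_rows: Moves the arm, as the interface text tells. Its arguments: {"type":"object","properties":{"steps":{"type":"array"},"jaw":{"type":"number"},"newtons":{"type":"number"}},"required":["steps"]}

```bash
mkdir -p pics; cat > h.py <<'E'
import numpy as np, cv2
from rig import manip
def pts(im):
    K=im["intrinsics"];h,w=im["range_z"].shape
    u,v=np.meshgrid(np.arange(w),np.arange(h))
    xd=(u-K[0][2])/K[0][0];yd=(v-K[1][2])/K[1][1]
    x,y=xd.copy(),yd.copy()
    for _ in range(8):
        s=1+im["k1"]*(x*x+y*y);x,y=xd/s,yd/s
    z=im["range_z"];c=np.stack([x*z,y*z,z],-1)
    P=c@np.array(im["rotation"]).T+np.array(im["position"])
    P[z==0]=np.nan
    return P
E
python3 - <<'E'
from h import *
for n in("scene","top"):
    im=manip.get_image(n);cv2.imwrite(f"pics/{n}0.png",im["frame"]);np.savez(f"{n}0.npz",**im)
    print(n,im["position"],np.round(im["rotation"],3).tolist())
s=manip.observe();print(s["time"],s["ee_pos"],np.round(s["tool_rot"],3).tolist(),s["ft_force"],s["grip_width"])
E
```

```text
scene [ 1.22629932 -0.03211376  0.64218118] [[0.115, 0.659, -0.743], [0.993, -0.081, 0.082], [-0.006, -0.747, -0.664]]
top [0.49174189 0.03201998 0.73431216] [[-0.024, -0.986, 0.166], [-1.0, 0.021, -0.023], [0.019, -0.167, -0.986]]
0.1 [ 0.17256914 -0.46868285  0.24148325] [[0.938, 0.345, -0.001], [0.345, -0.938, 0.002], [0.0, -0.002, -1.0]] [ 0.18192946 -0.29265754  0.27410882] 1.0014793394123178
```

View pics/scene0.png

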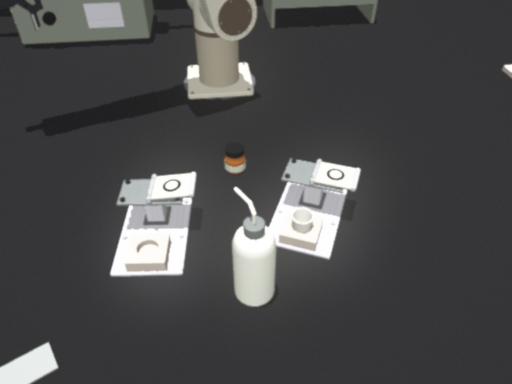

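View pics/top0.png

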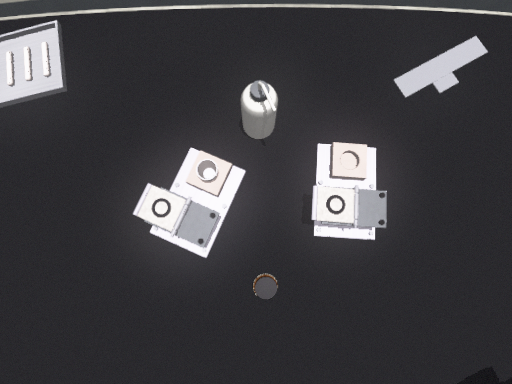

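The empty stand is the right one in the top view (recess at about (348,160), tag at (335,205), bare backing plate at (371,208)). The tag lies on the stand's left (+y) side. The full stand is on the left with its crucible at (207,170), the jar is at (265,287) and the bottle at (259,110).

```bash
python3 - <<'E'
from h import *
im=dict(np.load("top0.npz"));P=pts(im)
R=np.zeros(P.shape[:2],bool);R[130:250,300:400]=1
def rect(m,name):
    q=P[m&R][:,:2]*1000
    r=cv2.minAreaRect(q.astype(np.float32));print(name,len(q),np.round(r[0],1),np.round(r[1],1),round(r[2],2),'z',np.round(np.nanpercentile(P[m&R][:,2]*1000,[5,50,95]),1))
z=P[...,2]
rect((z>.004)&(z<.013),'foot');rect((z>.028)&(z<.04),'seat');rect((z>.07)&(z<.12),'top')
for v in range(190,225,6):
    print(v,[tuple(np.round(P[v,u]*1000).astype(int)) for u in range(306,392,4)])
for n,(u,v) in dict(jar=(265,287),bottle=(259,92)).items(): print(n,np.round(P[v,u]*1000))
E
```

```text
foot 2074 [ 630.2 -159.2] [233.  160.8] 3.93 z [ 5.6  7.8 10.3]
seat 926 [ 681.5 -168. ] [71.9 73.1] 84.9 z [30.4 32.7 34.7]
top 2801 [ 577.6 -147.6] [147.6  82.2] 84.85 z [76.3 88.1 95.9]
190 [(np.int64(-9223372036854775808), np.int64(-9223372036854775808), np.int64(-9223372036854775808)), (np.int64(625), np.int64(-88), np.int64(-1)), (np.int64(607), np.int64(-80), np.int64(97)), (np.int64(607), np.int64(-87), np.int64(95)), (np.int64(608), np.int64(-95), np.int64(93)), (np.int64(607), np.int64(-103), np.int64(94)), (np.int64(608), np.int64(-111), np.int64(91)), (np.int64(607), np.int64(-118), np.int64(91)), (np.int64(607), np.int64(-126), np.int64(90)), (np.int64(607), np.int64(-133), np.int64(91)), (np.int64(607), np.int64(-142), np.int64(88)), (np.int64(607), np.int64(-149), np.int64(89)), (np.int64(607), np.int64(-157), np.int64(88)), (np.int64(607), np.int64(-164), np.int64(90)), (np.int64(609), np.int64(-176), np.int64(77)), (np.int64(608), np.int64(-183), np.int64(79)), (np.int64(608), np.int64(-191), np.int64(80)), (np.int64(609), np.int64(-200), np.int64(76)), (np.int64(608
[... 4789 characters left out ...]
np.int64(-130), np.int64(90)), (np.int64(551), np.int64(-138), np.int64(88)), (np.int64(551), np.int64(-146), np.int64(86)), (np.int64(550), np.int64(-153), np.int64(90)), (np.int64(551), np.int64(-164), np.int64(78)), (np.int64(551), np.int64(-171), np.int64(79)), (np.int64(551), np.int64(-179), np.int64(78)), (np.int64(551), np.int64(-188), np.int64(77)), (np.int64(551), np.int64(-195), np.int64(76)), (np.int64(550), np.int64(-202), np.int64(79)), (np.int64(550), np.int64(-209), np.int64(82)), (np.int64(550), np.int64(-218), np.int64(78)), (np.int64(557), np.int64(-257), np.int64(-1))]
jar [432.  14.  62.]
bottle [767.  19. 171.]<stdin>:10: RuntimeWarning: invalid value encountered in cast
```

play_rows(
  steps=[
    [[0, 0, 0], -0.12],
    [[0, 0, 0], -0.12],
    [[0, 0, 0], -0.12],
    [[0, 0, 0], -0.12],
    [[0, 0, 0], -0.12],
    [[0, 0, 0], -0.12],
    [[0, 0, 0], -0.12],
    [[0, 0, 0], -0.12],
    [[0, 0, 0], -0.12],
    [[0, 0, 0], -0.05],
    [[0, 0, 0], 0],
    [[0, 0, 0], 0],
  ],
  jaw=1,
  newtons=40,
)

```text
time: 1.1
ee_pos: [0.1727, -0.4689, 0.2419]
tool_rot: [[0.089, 0.996, -0.0], [0.996, -0.089, 0.001], [0.001, -0.0, -1.0]]
ft_force: [-0.5, -0.2, 0.3]
grip_width: -0.001
grip_force: 0.0
```

play_rows(
  steps=[
    [[20, 16, 0], 0],
    [[22, 18, 0], 0],
    [[22, 18, 0], 0],
    [[22, 18, 0], 0],
    [[22, 18, 0], 0],
    [[22, 18, 0], 0],
    [[22, 18, 0], 0],
    [[22, 18, 0], 0],
    [[22, 18, 0], 0],
    [[22, 18, 0], 0],
    [[22, 18, 0], 0],
    [[0, 0, 0], 0],
  ],
)

```text
time: 2.1
ee_pos: [0.3918, -0.2444, 0.2422]
tool_rot: [[0.084, 0.996, 0.001], [0.996, -0.084, 0.001], [0.002, 0.001, -1.0]]
ft_force: [0.4, -0.4, 1.3]
grip_width: 0.003
grip_force: 0.0
```

play_rows(
  steps=[
    [[22, 18, 0], 0],
    [[22, 18, 0], 0],
    [[22, 18, 0], 0],
    [[22, 18, 0], 0],
    [[22, 18, 0], 0],
    [[22, 18, 0], 0],
    [[22, 18, 0], 0],
    [[22, 18, 0], 0],
    [[22, 18, 0], 0],
    [[18, 17, 0], 0],
    [[0, 0, 0], 0],
    [[0, 0, 0], 0],
  ],
)

```text
time: 3.1
ee_pos: [0.5866, -0.0474, 0.2414]
tool_rot: [[0.087, 0.996, -0.001], [0.996, -0.087, -0.0], [-0.0, -0.001, -1.0]]
ft_force: [-0.6, 0.1, -0.4]
grip_width: 0.002
grip_force: 0.0
```

play_rows(
  steps=[
    [[0, 0, 18], 0],
    [[0, 0, 20], 0],
    [[0, 0, 20], 0],
    [[0, 0, 20], 0],
    [[0, 0, 20], 0],
    [[0, 0, 20], 0],
    [[0, 0, 18], 0],
    [[0, 0, 14], 0],
    [[0, 0, 0], 0],
    [[0, 0, 0], 0],
  ],
)

```text
time: 3.93
ee_pos: [0.5849, -0.049, 0.0918]
tool_rot: [[0.09, 0.996, -0.003], [0.996, -0.09, -0.0], [-0.0, -0.003, -1.0]]
ft_force: [-0.0, -0.1, 0.9]
grip_width: 0.002
grip_force: 0.0
```

```bash
cat > look.py <<'E'
from h import *
import sys
H=np.array([.577,-.159,.085]);ex=np.array([.996,-.087,0]);ey=np.array([.087,.996,0])
s=manip.observe();d=s["ee_pos"]-H
print("t",s["time"],"tcp stand",np.round(1000*np.array([d@ex,d@ey,d[2]]),1),"F",np.round(s["ft_force"],1))
if len(sys.argv)>1:
    im=manip.get_image("scene");P=pts(im);cv2.imwrite(f"pics/{sys.argv[1]}.png",cv2.resize(im["frame"][130:300,70:290],None,fx=3,fy=3))
    Q=(P-H)*1000;a=Q@ex;b=Q@ey;c=Q[...,2]
    m=(abs(a)<28)&(abs(b)<140)&(c>-30)&(c<130)
    for k in range(-100,140,10):
        w=m&(b>=k)&(b<k+10)
        if w.sum()>2: print(k,int(w.sum()),np.round(np.percentile(c[w],[0,25,50,75,100])))
E
python3 look.py a1
```

```text
t 3.9333 tcp stand [ -1.7 110.2   6.8] F [-0.  -0.1  0.9]
-70 36 [-10.  -9.  -8.  -7.  -6.]
-60 97 [-10.  -8.  -7.  -5.  -0.]
-50 103 [-11.  -9.  -8.  -7.  -3.]
-40 100 [-11.  -9.  -8.  -7.  -6.]
-30 98 [-10.  -9.  -8.  -7.  -6.]
-20 100 [-30.  -9.  -8.  -7.  -6.]
-10 63 [-30.   2.   3.   4.   6.]
0 106 [-29.   1.   2.   3.   5.]
10 101 [-10.   2.   3.   3.   5.]
20 100 [-11.   3.   4.   5.   8.]
30 106 [-10.   5.   5.   6.   8.]
40 101 [-10.   5.   6.   7.   9.]
50 104 [-9.  6.  7.  7.  9.]
60 100 [ 5.  7.  8.  9. 10.]
70 100 [  6.   9.  11.  12. 128.]
80 46 [  5.   9.  11.  98. 129.]
90 74 [ -3.  62.  73.  90. 105.]
100 52 [-5.  7. 14. 21. 64.]
110 121 [ -6.  13.  46.  77. 114.]
120 103 [ 38.  69.  89.  95. 103.]
130 13 [123. 124. 126. 128. 129.]
```

View pics/a1.png

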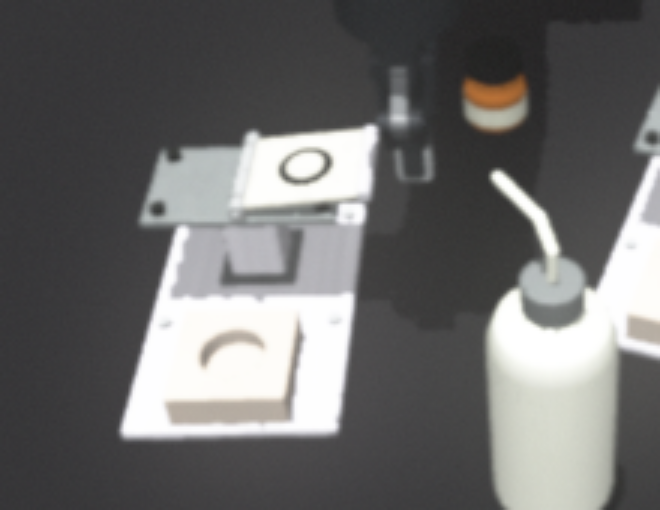

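The tips (around (415,170) in the crop) stand just outside the bead, with their lower ends about 16 mm below the top of the bead. Next I'll move in until they touch.

play_rows(
  steps=[
    [[-4, 1, 0], 0],
    [[-4, 1, 0], 0],
    [[-4, 0, 0], 0],
    [[-2, 0, 0], 0],
    [[0, 0, 0], 0],
    [[0, 0, 0], 0],
  ],
)

```text
time: 4.48
ee_pos: [0.5872, -0.0623, 0.0925]
tool_rot: [[0.088, 0.996, 0.0], [0.996, -0.088, 0.0], [0.0, 0.0, -1.0]]
ft_force: [0.7, -0.5, -0.0]
grip_width: 0.005
grip_force: 0.0
```

play_rows(
  steps=[
    [[-1, 0, 0], 0],
    [[-1, 0, 0], 0],
    [[0, 0, 0], 0],
  ],
)

```text
time: 4.73
ee_pos: [0.587, -0.0637, 0.0923]
tool_rot: [[0.088, 0.996, -0.0], [0.996, -0.088, 0.001], [0.001, -0.0, -1.0]]
ft_force: [0.1, 1.8, 0.2]
grip_width: -0.001
grip_force: 0.5
```

play_rows(
  steps=[
    [[-1, 0, 0], 0],
    [[-0.5, 0, 0], 0],
    [[0, 0, 0], 0],
  ],
)

```text
time: 4.98
ee_pos: [0.5869, -0.0639, 0.0923]
tool_rot: [[0.087, 0.996, 0.0], [0.996, -0.087, 0.003], [0.003, -0.0, -1.0]]
ft_force: [-0.2, 5.0, 0.6]
grip_width: 0.001
grip_force: 2.7
```

play_rows(
  steps=[
    [[0, 0, -2], 0],
    [[0, 0, -2], 0],
    [[-0.3, 0, -2], 0],
    [[0, 0, 0], 0],
  ],
)

```text
time: 5.32
ee_pos: [0.5869, -0.0648, 0.0988]
tool_rot: [[0.087, 0.996, 0.0], [0.996, -0.087, 0.002], [0.002, 0.0, -1.0]]
ft_force: [0.9, 6.4, 1.5]
grip_width: 0.0
grip_force: 2.8
```

```bash
python3 look.py a2 | egrep -v "^-"
```

```text
t 5.3167 tcp stand [ 1.7 94.7 13.8] F [0.9 6.4 1.5]
0 102 [-28.   2.   2.   3.   5.]
10 98 [-10.   3.   4.   5.   7.]
20 101 [-11.   5.   6.   7.   9.]
30 112 [-10.   7.   8.   9.  12.]
40 106 [-9.  9. 10. 11. 12.]
50 113 [-13.  10.  11.  12.  14.]
60 90 [11. 12. 13. 14. 15.]
70 116 [ 12.  17.  20.  95. 109.]
80 55 [ 2. 14. 19. 27. 84.]
90 77 [ 1. 15. 23. 31. 82.]
100 172 [  5.  59.  79. 100. 119.]
110 23 [ 96.  99. 102. 105. 111.]
```

The drag works: the tag has risen to about 0.17 rad. I'll follow the arc from here.

play_rows(
  steps=[
    [[-0.4, 0, -2.5], 0],
    [[-0.6, 0, -2.5], 0],
    [[-0.7, 0, -2.5], 0],
    [[-0.9, 0, -2.5], 0],
    [[-1.0, 0, -2.5], 0],
    [[-1.0, 0, -2.5], 0],
    [[-1.1, 0, -2.5], 0],
    [[-1.2, 0, -2.5], 0],
    [[-1.3, 0, -2.5], 0],
    [[-1.5, 0, -2.5], 0],
    [[0, 0, 0], 0],
  ],
)

```text
time: 6.28
ee_pos: [0.5862, -0.0735, 0.1247]
tool_rot: [[0.086, 0.996, 0.001], [0.996, -0.086, 0.004], [0.004, 0.001, -1.0]]
ft_force: [-1.3, 8.8, 5.1]
grip_width: -0.0
grip_force: 4.3
```

```bash
python3 look.py a3 | egrep -v "^-"
```

```text
t 6.2833 tcp stand [ 1.7 86.  39.7] F [-1.3  8.8  5.1]
0 90 [-10.   4.   5.   6.   9.]
10 109 [-10.   7.  10.  12.  15.]
20 119 [-11.  -7.  16.  18.  20.]
30 133 [-11.  -8.  21.  23.  27.]
40 146 [-10.  -8.  26.  28.  31.]
50 156 [-13.  -8.  30.  33.  36.]
60 103 [ 34.  41.  42. 111. 130.]
70 63 [ 27.  39.  42.  54. 111.]
80 79 [ 27.  40.  49.  57. 107.]
90 161 [ 29.  58.  97. 114. 130.]
100 37 [ 94. 112. 123. 126. 129.]
```

play_rows(
  steps=[
    [[-3, 0, -4.4], 0],
    [[-3, 0, -4.4], 0],
    [[-3, 0, -4.4], 0],
    [[-3.8, 0, -3.7], 0],
    [[-3.8, 0, -3.7], 0],
    [[-3.9, 0, -3.7], 0],
    [[-4.4, 0, -2.9], 0],
    [[-4.5, 0, -2.9], 0],
    [[-4.5, 0, -2.8], 0],
    [[-5, 0, -2], 0],
    [[-5, 0, -2], 0],
    [[-5, 0, -1.8], 0],
  ],
)

```text
time: 7.33
ee_pos: [0.5814, -0.1251, 0.1619]
tool_rot: [[0.088, 0.996, -0.001], [0.996, -0.088, -0.0], [-0.0, -0.001, -1.0]]
ft_force: [0.6, 1.3, -0.9]
grip_width: -0.002
grip_force: 0.3
```

```bash
python3 look.py a4 | egrep -v "^-[3-9]"
```

```text
t 7.3333 tcp stand [ 1.4 34.1 76.9] F [ 0.6  1.3 -0.9]
-20 100 [-30.  -9.  -8.  -7.  -5.]
-10 7 [-29. -19.   1.   2.   4.]
0 160 [-30.  -8.  -7.   2.  43.]
10 172 [-29.  -8.  -7.  80.  83.]
20 156 [-10.  -8.  -7.  78.  99.]
30 190 [-11.  -8.  -7.  84. 128.]
40 188 [-10.  -8.  32. 108. 129.]
50 105 [-12.  -9.  -8.  -7.  -3.]
```

View pics/a4.png

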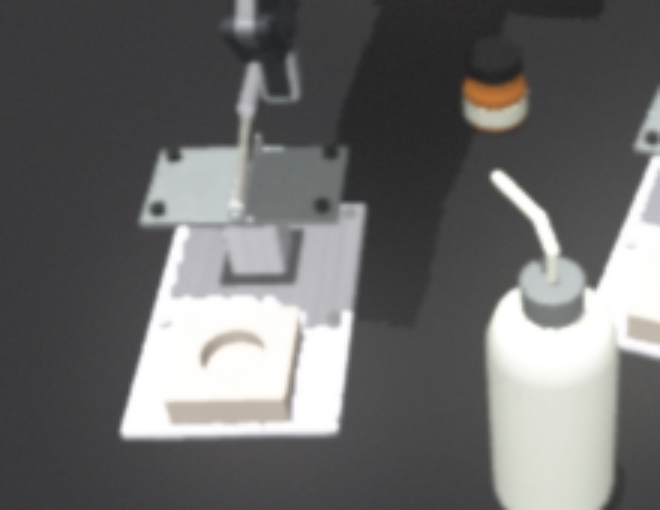

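The tag is nearly upright, bead at about (250,90), with the fingers on its right side. I'll push it over and follow it down.

play_rows(
  steps=[
    [[-5, 0, -1], 0],
    [[-5, 0, -1], 0],
    [[-5, 0, -1], 0],
    [[-6, 0, -1], 0],
    [[-5.5, 0, -0.3], 0],
    [[-5.5, 0, -0.3], 0],
    [[-5.4, 0, 0], 0],
    [[-4.6, 0, 1.3], 0],
    [[-4.6, 0, 1.5], 0],
    [[-4.6, 0, 1.5], 0],
    [[0, 0, 0], 0],
  ],
)

```text
time: 8.3
ee_pos: [0.5768, -0.1762, 0.1618]
tool_rot: [[0.089, 0.996, -0.001], [0.996, -0.089, -0.0], [-0.0, -0.001, -1.0]]
ft_force: [-0.3, 0.2, 0.3]
grip_width: 0.001
grip_force: 0.0
```

play_rows(
  steps=[
    [[-4.2, 0, 2.2], 0],
    [[-4.2, 0, 2.3], 0],
    [[-4.2, 0, 2.4], 0],
    [[-3.6, 0, 3], 0],
    [[-3.6, 0, 3.1], 0],
    [[-3.7, 0, 3.2], 0],
    [[-3, 0, 3.7], 0],
    [[-3, 0, 3.8], 0],
    [[-3, 0, 3.8], 0],
    [[0, 0, 0], 0],
  ],
)

```text
time: 9.13
ee_pos: [0.5736, -0.208, 0.1336]
tool_rot: [[0.089, 0.996, -0.002], [0.996, -0.089, 0.0], [0.0, -0.002, -1.0]]
ft_force: [-0.4, 0.8, 0.2]
grip_width: 0.002
grip_force: 0.0
```

```bash
python3 look.py a5
```

```text
t 9.1333 tcp stand [  0.9 -49.1  48.6] F [-0.4  0.8  0.2]
-80 31 [42. 44. 45. 46. 48.]
-70 104 [ -9.  37.  40.  44. 120.]
-60 170 [ -9.  30.  35.  57. 106.]
-50 344 [-10.  27.  45.  69. 130.]
-40 326 [-10.  21.  81. 110. 130.]
-30 149 [-10.  13.  15.  17.  20.]
-20 129 [-28.   7.   9.  11.  14.]
-10 113 [-30.   3.   4.   5.   7.]
0 133 [-10.  -8.  -8.  -1.   4.]
10 97 [-29.  -9.  -8.  -8.  -5.]
20 98 [-11.  -9.  -8.  -7.  -6.]
30 97 [-11.  -9.  -8.  -7.  -5.]
40 98 [-11.  -9.  -8.  -7.  -1.]
50 102 [-13.  -9.  -8.  -7.  -3.]
```

View pics/a5.png

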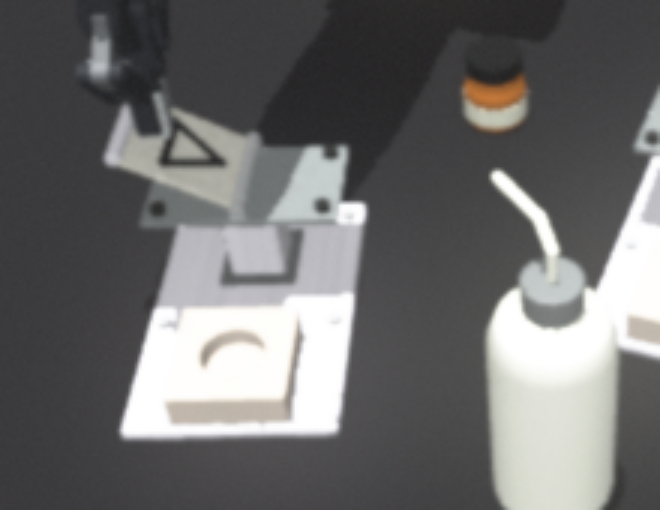

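The triangle is up, the tag is about 0.5 rad short of its stop, and the fingertips are on it near the bead, at (150,125). I'll continue down and press.

play_rows(
  steps=[
    [[-2.2, 0, 4.2], 0],
    [[-2.2, 0, 4.3], 0],
    [[-2.2, 0, 4.3], 0],
    [[-1.3, 0, 4.6], 0],
    [[-1.3, 0, 4.6], 0],
    [[-1.2, 0, 4.6], 0],
    [[0, 0, 3], 0],
    [[0, 0, 3], 0],
    [[0, 0, 2.5], 0],
    [[0, 0, 0], 0],
  ],
)

```text
time: 10.02
ee_pos: [0.573, -0.2178, 0.099]
tool_rot: [[0.088, 0.996, -0.001], [0.996, -0.088, 0.0], [0.0, -0.001, -1.0]]
ft_force: [-0.0, 0.6, 0.1]
grip_width: -0.002
grip_force: 0.0
```

play_rows(
  steps=[
    [[0, 0, 1], 0],
    [[0, 0, 1], 0],
    [[0, 0, 0], 0],
    [[0, 0, 0], 0],
  ],
)

```text
time: 10.35
ee_pos: [0.5736, -0.2179, 0.0981]
tool_rot: [[0.088, 0.996, 0.001], [0.996, -0.088, -0.0], [-0.0, 0.001, -1.0]]
ft_force: [-0.1, 0.6, 2.7]
grip_width: -0.0
grip_force: 1.0
```

play_rows(
  steps=[
    [[0, 0, 1], 0],
    [[0, 0, 1], 0],
    [[0, 0, 1], 0],
    [[0, 0, 0], 0],
    [[0, 0, 0], 0],
  ],
)

```text
time: 10.77
ee_pos: [0.5737, -0.2179, 0.0977]
tool_rot: [[0.088, 0.996, 0.002], [0.996, -0.088, -0.001], [-0.0, 0.002, -1.0]]
ft_force: [-5.9, 2.0, 13.9]
grip_width: 0.001
grip_force: 7.3
```

It's firmly on the stop: 14 N and no further motion. I'll retract straight up and check.

play_rows(
  steps=[
    [[0, 0, -3], 0],
    [[0, 0, -5], 0],
    [[0, 0, -10], 0],
    [[0, 0, -20], 0],
    [[0, 0, -25], 0],
    [[0, 0, -25], 0],
    [[0, 0, -25], 0],
    [[0, 0, -20], 0],
    [[0, 0, -10], 0],
    [[0, 0, 0], 0],
  ],
)

```text
time: 11.6
ee_pos: [0.5749, -0.2185, 0.2409]
tool_rot: [[0.088, 0.996, 0.005], [0.996, -0.088, -0.002], [-0.002, 0.006, -1.0]]
ft_force: [0.2, 0.4, 1.0]
grip_width: 0.002
grip_force: 0.0
```

play_rows(
  steps=[
    [[-10, -10, 0], 0],
    [[-20, -20, 0], 0],
    [[-20, -20, 0], 0],
    [[-20, -20, 0], 0],
    [[-20, -20, 0], 0],
    [[-20, -20, 0], 0],
    [[-20, -20, 0], 0],
    [[-10, -10, 0], 0],
    [[0, 0, 0], 0],
    [[0, 0, 0], 0],
    [[0, 0, 0], 0],
  ],
)

```text
time: 12.52
ee_pos: [0.4212, -0.3446, 0.2365]
tool_rot: [[0.088, 0.996, -0.002], [0.996, -0.088, 0.002], [0.002, -0.002, -1.0]]
ft_force: [-0.4, -0.2, -0.1]
grip_width: 0.004
grip_force: 0.0
```

```bash
python3 look.py a6; python3 - <<'E'
from h import *
im=manip.get_image("top");cv2.imwrite("pics/top1.png",im["frame"]);P=pts(im);Q=(P-[.577,-.159,.085])*1000
a=Q@[.996,-.087,0];b=Q@[.087,.996,0];m=(abs(a)<25)&(b<-8)&(b>-70)&(Q[...,2]>-20)
p=np.polyfit(b[m],Q[...,2][m],1);print("slope from flat rad",p)
E
```

```text
t 12.5167 tcp stand [-139.1 -198.4  151.5] F [-0.4 -0.2 -0.1]
-90 58 [1. 3. 3. 4. 5.]
-80 109 [-2.  1.  1.  2.  4.]
-70 101 [-9.  0.  1.  2.  4.]
-60 94 [-1.  1.  2.  3.  5.]
-50 100 [-10.   1.   1.   2.   4.]
-40 100 [-9.  0.  1.  2.  4.]
-30 100 [-10.   1.   1.   2.   4.]
-20 102 [-8.  0.  1.  2.  4.]
-10 95 [-30.   1.   3.   4.   5.]
0 138 [-30.  -8.  -8.  -1.   4.]
10 96 [-11.  -9.  -8.  -7.  -6.]
20 99 [-10.  -9.  -8.  -8.  -6.]
30 92 [-11.  -9.  -8.  -7.  -6.]
40 93 [-10.  -9.  -8.  -7.  -2.]
50 107 [-14.  -9.  -8.  -7.  -0.]
slope from flat rad [-0.00217263  1.85138623]
```

View pics/top1.png

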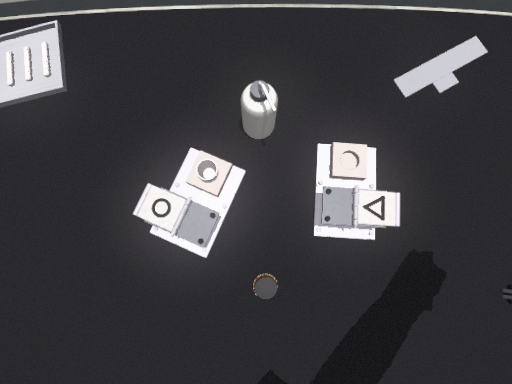

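The tag lies flat, triangle up, at (376,208), with a slope of 0.002 rad. The other stand, the crucible, the bottle and the jar haven't moved, and the arm is clear.

```bash
python3 -c "
from rig import manip
print(manip.sign_off())"
```

```text
the job is handed in; nothing more can be done
None
```

The empty stand's tag now lies flat on the other side, triangle up (measured 0.002 rad off flat); the other stand's tag, crucible, bottle and jar look unmoved, the arm is clear, and the job is handed in, with no verdict returned.

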